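Clamp a slate bin label in the lettering board

ROBOT

A 7-joint arm with a two-finger parallel gripper is mounted at the origin on the work surface. World frame = base frame: x ahead of the robot, y to its left, z up, the work surface at z = 0. Lengths are in m, angles in degrees, forces in N, time in s.
With the tool pointing down it reaches from about 0.4 to 0.875 m from the base axis. Payload 6.5 kg.
Tool frame: the origin (TCP) lies on the centre line of the jaws, within the pads' length; the fingertips stand 14 mm ahead of it and the grasp point (between the pads) lies 5 mm behind it; z points along the fingers, y is the direction in which the jaws open and shut (so a half turn about z gives the same grasp; the last joint's range is limited). The gripper opens to 85 mm and grips with 20 to 120 N. Pads are 22 mm wide; open, the fingers measure 114 mm over their backs; the gripper's body (76 mm by 85 mm) begins 54 mm behind the grasp point. The pads swing forward as they close: fully open they stand 13 mm farther back than shut.
Start: joints at [65.191, 30.733, -0.252, 88.115, 0.149, 61.152, -4.079], TCP at [0.233, -0.607, 0.245] pointing down, gripper open.
Joint ranges: [-154.64, 154.64], [-21.42, 123.67], [-72.66, 72.17], [13.99, 137.28], [-74.86, 254.86], [10.95, 109.41], [-158.01, 158.01]. Speed limits (degrees/s): [136.94, 136.94, 180, 180, 180, 180, 180].

INTERFACE

Orientations are given as [roll, pitch, yaw] about the fixed x, y, z axes, in that order (R = Rz(yaw) Ry(pitch) Rx(roll)).
In Python, from plant import * gives the robot as it stands. The module is installed in compiled form; this text tells all that it offers. Calls block until the motion is done:
- move_to(position, orientation): joint-space move of the TCP to a pose.
- move_straight(position, frame=None, velocity=0.15): straight line of the TCP; frame=None keeps the orientation; velocity is the mean speed in m/s.
- goto_joints(angles): joint-space move.
- move_gripper(opening): finger opening in m; the grip force is fixed at half the most; returns when the fingers have stopped.
- wait(seconds).
- solve_ik(position, orientation): joint angles nearest the present ones, or None.
- read_state(): the state.
- camera(name): name is "scene" or "top"; returns (picture, depth): 480x640x3 uint8, red, green, blue; 480x640 float32, m along the optical axis (not along the pixel's ray), 0 where there is no reading.
- camera_params(name): a dict with "fovy" (degrees; the focal length in pixels is half the picture's height over the tangent of half this angle, whatever the lens; pixels are square), "cx", "cy" (the principal point, pixels), "camera_from_world" (4x4, takes a point from world to camera coordinates). Camera axes: x right, y down, z forward; pixel columns grow to the right and rows downward; lengths in m; the calibration is good to about 2 mm. A picture is of the moment at which its call begins. camera_params takes no time and is no camera call.
A pose or a line that the arm cannot do raises Unreachable and nothing moves.
- job_done(): hands the job in, once; it reports no verdict.
The state is a dict: "time": time; "joints": joint angles; "dq": joint speeds; "joint_torque": joint torques, N m; "eef_pos": TCP position; "ee_rot": TCP orientation; "force": force on the tool from outside, world axes, zero at the start; "moment": the same for the moment, N m; "width": finger opening in m.
Only numpy, scipy, OpenCV 4.12 (cv2) and the standard library are available. Lean on these libraries where they do the work, as an engineer would, in place of code of your own. Each camera call takes 0.05 s, during which the arm holds its last target. There are 200 camera calls.

TASK

Clamp the small slate label in the wooden lettering board, ready to be lettered, without ever picking it up. Push it up to the spring clip, hold the clip's thumb tab down with one fingertip so that the jaw stands open, and while holding it push the slate, roughly centred on the clip, under the jaw with the other fingertip until its edge lies flush against the metal stop; then let the clip close on the slate and move clear. Leave the jar, the marker and the eraser alone.

Things in the scene. Friction and masses are not known exactly. Their poses are not given: they have to be found in the camera images.
- board: Oak lettering board screwed to the bench, 190 mm (its x) by 160 mm (its y). Origin: centre of its underside at bench height; +x points to the clip end, z up. The slate's flat bed is 22 mm above the bench, x = -95 to +45 mm; there the board steps down to a ledge 14 mm above the bench (to x = 95) carrying the steel spring clip, centred on y = 0.
- stop (a point): Middle of the clip's metal stop at bed height (board x 45, y 0, z 22 mm); axes as the board's. The stop is an upright steel flange 62 mm wide, its face square to the board's x, 4 mm high above the bed. The slate is home when its leading long edge lies flat against this face.
- clip (a joint): Clip lever angle (rad) about a rod along board y at x = 52, z = 27 mm (5 mm above the bed): 0 shut on the bare bed, grows as the thumb tab is pressed down, end stop 0.80. About 0.37 with the jaw resting on the slate; above 0.48 the jaw is well clear of it. A spring closes it: 0.035 Nm at 0 plus 0.10 Nm per rad.
- clip_jaw (a point): Middle of the jaw's rounded lip (3 mm thick, 60 mm wide), 18 mm from the rod towards -x, 11 mm in front of the stop. Shut, it touches the bed at board x = 34 mm; it swings up as the tab goes down. Pushed from the front it stays shut.
- clip_tab (a point): On top of the thumb tab, 20 mm along it from the rod; moves with the lever; at board x 70, z 37 mm when shut. The tab is flat steel 42 mm wide, 30 mm long from the rod towards +x, rising 25 degrees when shut, level (about 7 mm above the bed) at joint 0.44. Pressed past level, a fingertip on it is low enough for the other, at the same height, to push the slate's edge.
- slate: Grey slate label, a plate 36 mm (its x) by 80 mm (its y) by 7 mm thick, 55 g. Origin: centre of its underside. It starts lying flat on the bed, wholly in front of the clip, its x roughly along the board's x. When home its origin is 18 mm in front of the stop.
- jar: Preserve jar with red lid, 69 mm in diameter, 95 mm tall, standing on the bench at the +y side of the board; not to be moved. Origin: centre of its foot.
- marker: White and black chalk marker, 130 mm long (its x), 17 mm square with rounded edges, lying on the bench at the -y side of the board; not to be moved. Origin: on its underside, near the middle.
- eraser: Wood-backed felt board eraser, 110 by 48 by 34 mm, on the bench beyond the marker; not to be moved. Origin: centre of its underside.
Not all that is in view belongs to the job. Of the things that look like the slate, the largest one is meant.

How it is judged:
By the outcome, as a careful person would: the job done as asked, in the order asked, and still so for the second after the job is handed in, with the robot touching nothing.
It also fails if it takes over 72 s, if anything falls off the work surface, if the arm or the gripper's body presses on something with over 40 N, if the wrist force passes 120 N, or if a joint passes its speed limit or range.

## Working session

There is one attempt and no reset: what is moved stays moved. The work goes in short steps, each a Python script; the robot and the scene stay as the last script left them, time stands still between calls to the robot, and variables do not carry over. Pictures are saved under pics/ and viewed, about 8 in all and at most 12, crops included, and the job is handed in when it is done.

```bash
mkdir -p pics
cat > h.py <<'E'
from plant import *
import numpy as np, cv2
def snap(name,f):
    p,d=camera(name); cv2.imwrite('pics/'+f+'.png',p[:,:,::-1]); np.savez('pics/'+f+'.npz',p=p,d=d); return p,d
def K(name):
    c=camera_params(name); f=240/np.tan(np.radians(c['fovy'])/2); return f,c['cx'],c['cy'],np.array(c['camera_from_world'])
def ray(name,u,v,z):
    f,cx,cy,T=K(name); R,t=T[:3,:3],T[:3,3]; o=-R.T@t; d=R.T@np.array([(u-cx)/f,(v-cy)/f,1]); return o+d*(z-o[2])/d[2]
def proj(name,P):
    f,cx,cy,T=K(name); q=T[:3,:3]@np.array(P)+T[:3,3]; return f*q[0]/q[2]+cx,f*q[1]/q[2]+cy
E
python3 - <<'E'
from h import *
for n in('top','scene'):
    snap(n,n+'0'); c=camera_params(n); print(c['fovy'],c['cx'],c['cy']); print(np.round(c['camera_from_world'],3))
s=read_state(); print({k:np.round(v,3) for k,v in s.items()})
E
```

```text
49.068886427868605 319.82286450453296 246.16479214405246
[[ 0.005 -1.     0.029  0.025]
 [-0.997 -0.007 -0.072  0.555]
 [ 0.072 -0.028 -0.997  0.943]
 [ 0.     0.     0.     1.   ]]
53.14008801209924 320.39105050446113 230.9495082652169
[[ 0.843  0.537  0.017 -0.479]
 [ 0.347 -0.521 -0.78  -0.124]
 [-0.41   0.664 -0.626  1.292]
 [ 0.     0.     0.     1.   ]]
{'time': np.float64(0.1), 'joints': array([65.189, 30.774, -0.252, 88.166,  0.149, 61.153, -4.078]), 'dq': array([ 0.046, -0.152, -0.079, -0.122,  0.063, -0.018, -0.004]), 'joint_torque': array([ 4.0000e-03, -5.8456e+01,  1.0520e+00, -2.5978e+01,  1.3000e-02,
        5.0000e-03,  0.0000e+00]), 'eef_pos': array([ 0.233, -0.606,  0.244]), 'ee_rot': array([-1.79908e+02,  7.00000e-03,  2.10220e+01]), 'force': array([1.281, 0.083, 0.597]), 'moment': array([ 0.012,  0.001, -0.003]), 'width': np.float64(0.085)}
```

View pics/top0.png

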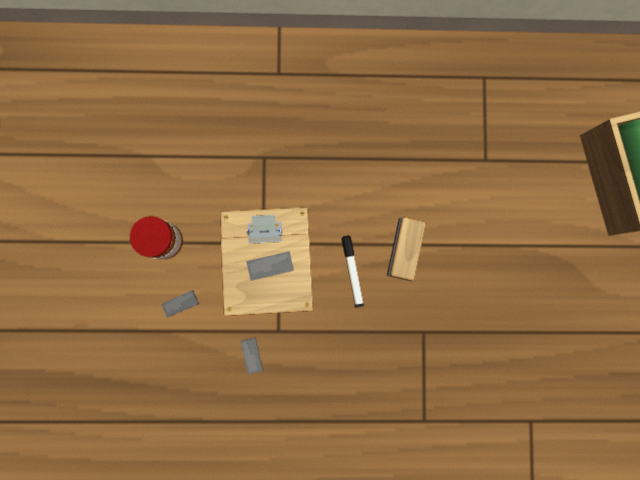

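View pics/scene0.png

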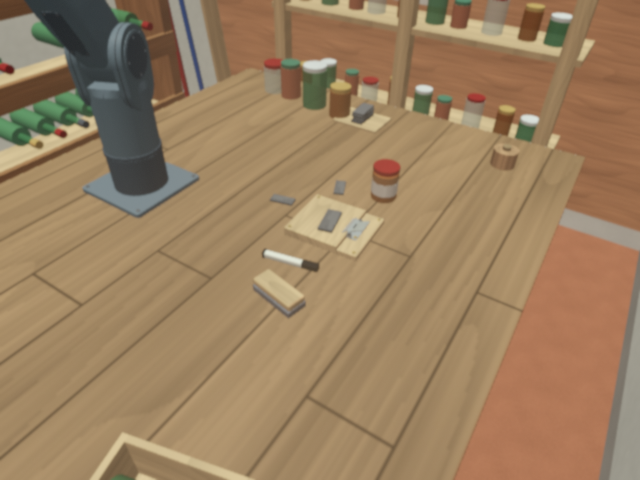

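The top view shows the board with corners at about (221,210), (307,208), (312,313) and (224,315). The clip is at (265,230) and the slate at (270,266), skewed about 10°. The jar is at (155,238) and the marker at (352,272). Next I'll measure these.

```bash
cat > m.py <<'E'
from h import *
def slate(p,dbg=False):
    g=p.astype(int); sat=g.max(2)-g.min(2); m=((sat<28)&(g.max(2)<140)).astype(np.uint8)
    cs,_=cv2.findContours(m,cv2.RETR_EXTERNAL,cv2.CHAIN_APPROX_NONE); out=[]
    for c in cs:
        c=c[:,0,:]; u,v=c.mean(0)
        if len(c)>20 and 222<u<310 and 205<v<315:
            P=np.array([ray('top',a,b,.029)[:2] for a,b in c])
            r=cv2.minAreaRect((P*1000).astype(np.float32)); out.append((cv2.contourArea(c.astype(np.float32)),r,(u,v)))
    return sorted(out,key=lambda t:t[0])[::-1]
E
python3 - <<'E'
from m import *
p=np.load('pics/top0.npz')['p']; d=np.load('pics/top0.npz')['d']
for o in slate(p): print(o)
h=cv2.cvtColor(p,cv2.COLOR_RGB2HSV); print('board',h[290,265],'bench',h[290,330],'slate',p[266,270],'clip',p[238,265])
for c in [(221,210),(307,208),(312,313),(224,315)]: print(ray('top',*c,.02))
# lightness board mask
sub=np.zeros(p.shape[:2],np.uint8); sub[200:325,212:320]=1
m=((h[...,2]>195)&(sub>0)).astype(np.uint8); m=cv2.morphologyEx(m,cv2.MORPH_CLOSE,np.ones((9,9)));m=cv2.morphologyEx(m,cv2.MORPH_OPEN,np.ones((9,9)))
c=max(cv2.findContours(m,0,1)[0],key=cv2.contourArea)[:,0]
P=np.array([ray('top',a,b,.022)[:2]*1000 for a,b in c],np.float32); r=cv2.minAreaRect(P);print('board rect',r,cv2.boxPoints(r).round(1).tolist())
# depth-based heights
f,cx,cy,T=K('top'); v,u=np.mgrid[200:325,212:320]; z=d[200:325,212:320]; q=np.stack([(u-cx)/f*z,(v-cy)/f*z,z],-1); W=(q-T[:3,3])@T[:3,:3]
print('heights mm rows at col 265', (W[::6,53,2]*1000).round(0))
b=W[...,2]; mm=(b>.009).astype(np.uint8); c=max(cv2.findContours(mm,0,1)[0],key=cv2.contourArea); ii=c[:,0]; P=(W[ii[:,1],ii[:,0],:2]*1000).astype(np.float32); r=cv2.minAreaRect(P); print('depth rect',r)
big=cv2.resize(p[195:325,205:325],None,fx=5,fy=5,interpolation=cv2.INTER_CUBIC); cv2.imwrite('pics/crop0.png',big[:600,:,::-1])
for n,a,b_,zz in(('jar',152,237,.095),('marker a',347,237,.01),('marker b',359,306,.01)): print(n,ray('top',a,b_,zz))
E
```

```text
(774.5, ((518.1681518554688, 118.84557342529297), (34.48810958862305, 78.27903747558594), 13.447924613952637), (np.float64(269.3162393162393), np.float64(265.4786324786325)))
board [ 19 105 206] bench [ 15 143 150] slate [130 129 125] clip [164 161 146]
[0.61942072 0.20929317 0.02      ]
[0.62459494 0.05210766 0.02      ]
[0.43292465 0.04169714 0.02      ]
[0.42874795 0.20032986 0.02      ]
board rect ((527.2504272460938, 126.17086791992188), (187.4813232421875, 158.35911560058594), 3.4302597045898438) [[428.8999938964844, 199.60000610351562], [438.3999938964844, 41.5], [625.5999755859375, 52.70000076293945], [616.0999755859375, 210.8000030517578]]
heights mm rows at col 265 [-0.  1. 14. 37. 39. 31. 33. 29. 23. 25. 34. 32. 33. 22. 22. 23. 24. 23.
 26. -1.  1.]
depth rect ((527.8455200195312, 127.3792953491211), (190.19873046875, 160.54881286621094), 3.4391443729400635)
jar [0.56232085 0.31125692 0.095     ]
marker a [ 0.57257598 -0.02242595  0.01      ]
marker b [ 0.44548238 -0.04471476  0.01      ]
```

View pics/crop0.png

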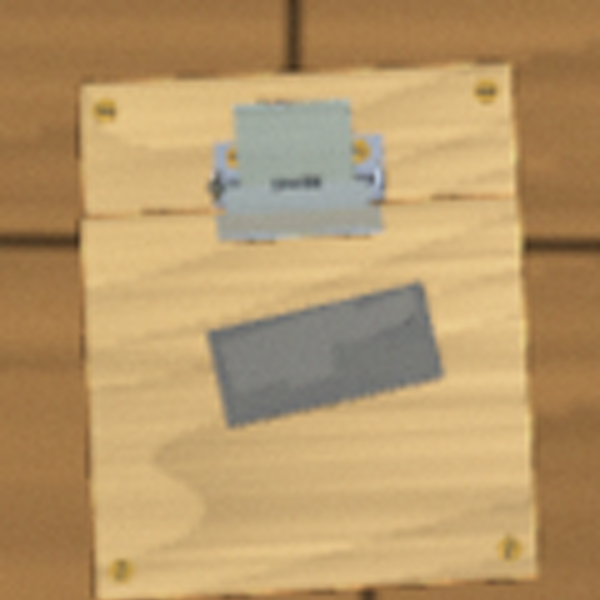

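```bash
cat >> h.py <<'E'
B=np.array([.5277,.1265]); BY=3.43
def bw(x,y,z):  # board mm -> world m
    c,s=np.cos(np.radians(BY)),np.sin(np.radians(BY)); return [B[0]+(c*x-s*y)/1000,B[1]+(s*x+c*y)/1000,z/1000]
def wb(P):
    c,s=np.cos(np.radians(BY)),np.sin(np.radians(BY)); d=(np.array(P[:2])-B)*1000; return np.array([c*d[0]+s*d[1],-s*d[0]+c*d[1],P[2]*1000])
def st(tag=''):
    s=read_state(); print(tag,'t%.1f'%s['time'],'board',wb(s['eef_pos']).round(1),'rot',np.round(s['ee_rot'],1),'F',np.round(s['force'],1),'w',round(float(s['width'])*1000,1)); return s
def touch(x,y,z0,zmin,thr=3,step=1.0):
    f0=read_state()['force'][2]; z=z0
    while z>zmin:
        z-=step; move_straight(bw(x,y,z),None,.02)
        s=read_state()
        if s['force'][2]-f0>thr: break
    return st('touch')
E
python3 - <<'E'
from h import *
for c in [(265,242.6),(248,236),(281.5,242)]: print(wb(ray('top',*c,.026)))
print(wb(ray('top',254,195+102/5,.045)),wb(ray('top',276,195+100/5,.045)))
move_to(bw(-60,0,70),[180,0,BY]); st()
move_gripper(.064); st()
move_straight(bw(-60,0,37),None,.1); st()
s=touch(-60,0,37,20); z=wb(s['eef_pos'])[2]
move_straight(bw(-60,0,z+6),None,.1); move_gripper(.050)
s=touch(-60,0,z+6,18); move_straight(bw(-60,0,z+6),None,.1); st()
E
```

```text
[32.08421946 -0.60061023 26.        ]
[45.68402801 29.54089729 26.        ]
[ 31.61377033 -30.48514585  26.        ]
[80.12291679 15.28944564 45.        ] [ 78.85298965 -23.84020993  45.        ]
 t2.9 board [-59.6  -0.7  70.1] rot [180.   -0.    3.4] F [-0.1  0.1  0. ] w 85.4
 t3.2 board [-59.9  -0.1  70. ] rot [180.   -0.    3.4] F [0.7 0.4 0.2] w 63.9
 t3.7 board [-60.3   0.   36.8] rot [180.    0.    3.4] F [ 0.2 -0.1 -0.3] w 63.9
touch t5.7 board [-59.9   0.   29.9] rot [180.   -0.    3.4] F [-2.3 -1.6 15.2] w 64.1
touch t7.0 board [-59.9   0.1  33.1] rot [-180.    -0.     3.4] F [ 0.3 -0.8  2.8] w 49.9
 t7.2 board [-59.9   0.   36.1] rot [-180.    -0.     3.4] F [ 0.5 -0.1  0.2] w 50.1
```

Run:
```python
from m import *
move_straight(bw(-60,-7,35.3),None,.1)
move_straight(bw(-27,-7,35.3),None,.05); st('pushed')
move_straight(bw(-35,-7,35.3),None,.1)
move_straight(bw(-60,-7,100),None,.2)
move_to(bw(-100,-60,160),[180,0,BY])
p,d=snap('top','top1')
for o in slate(p): print(o, wb([o[1][0][0]/1000,o[1][0][1]/1000,0]))
st()
big=cv2.resize(p[180:330,190:340],None,fx=4,fy=4,interpolation=cv2.INTER_CUBIC); cv2.imwrite('pics/crop1.png',big[...,::-1])
```

```text
pushed t8.3 board [-27.2  -7.   35.2] rot [180.    0.    3.4] F [-0.3 -0.1 -0.4] w 49.8
(757.5, ((531.1568603515625, 116.19316101074219), (34.3294792175293, 78.18638610839844), 3.6320486068725586), (np.float64(271.198347107438), np.float64(258.3057851239669))) [  2.83401956 -10.49519636   0.        ]
 t9.6 board [-99.8 -59.8 159.3] rot [-180.     0.     3.4] F [0.3 0.  0.8] w 50.4
```

View pics/crop1.png

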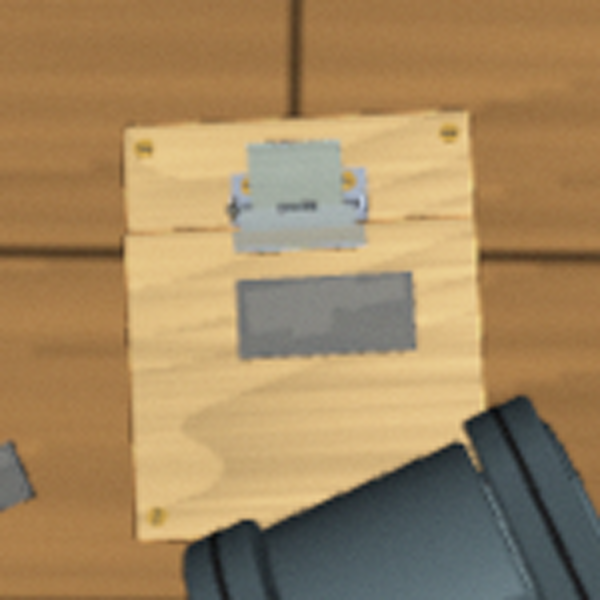

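Run:
```python
from m import *
for y in(BY+90,BY-90): print(y,solve_ik(bw(2.5,-70,100),[180,0,y]),solve_ik(bw(40,0,40),[180,0,y]))
print(np.round(read_state()['joints'],1))
Y=min((BY+90,BY-90),key=lambda y:abs(solve_ik(bw(2.5,-70,100),[180,0,y])[6])); print(Y)
move_to(bw(2.5,-72,90),[180,0,Y]); move_gripper(.008)
move_straight(bw(2.5,-72,38.5),None,.15); st('down')
move_straight(bw(2.5,-51,38.5),None,.05); st('pushed')
move_straight(bw(2.5,-58,38.5),None,.1)
move_straight(bw(2.5,-72,90),None,.2)
move_to(bw(-60,0,90),[180,0,BY]); move_gripper(.05)
move_straight(bw(-40,0,35.3),None,.15)
move_straight(bw(-22,0,35.3),None,.06); st('push')
x=-22
while x<-12:
    x+=1; move_straight(bw(x,0,35.3),None,.03); s=read_state()
    if s['force'][0]<-2.5: break
st('clip')
move_straight(bw(x-8,0,35.3),None,.1); move_straight(bw(-60,0,100),None,.2)
move_to(bw(-100,-60,160),[180,0,BY])
p,d=snap('top','top2')
for o in slate(p): print(o, wb([o[1][0][0]/1000,o[1][0][1]/1000,0]))
st()
big=cv2.resize(p[180:330,190:340],None,fx=4,fy=4,interpolation=cv2.INTER_CUBIC); cv2.imwrite('pics/crop2.png',big[...,::-1])
```

```text
93.43 [ 17.5115295   37.38811708 -37.38101309 109.30954084  31.98518964
  44.10307691 -34.47255156] [  8.08134466  46.14427397 -34.94762881 103.40637757  37.57123226
  42.64277597 -43.82979274]
-86.57 [ -41.41822737   38.82071502   41.24659946  112.75948952  -37.63031698
   42.60383436 -154.07505665] [ -46.15056918   49.03942281   41.00514989  106.74055564  -46.90334139
   42.73072065 -154.90567676]
[   5.3   19.4  -22.4  122.3   11.2   40.2 -111.2]
93.43
down t11.7 board [  2.2 -71.8  38. ] rot [-180.    -0.    93.4] F [ 0.  -0.1 -0.1] w 7.9
pushed t12.3 board [  2.5 -50.8  38.5] rot [180.    0.   93.5] F [ 0.4  0.7 -0.3] w 8.2
push t15.8 board [-21.6  -0.   35.4] rot [-180.    -0.     3.4] F [-0.5 -0.2 -0.1] w 50.2
clip t18.3 board [-13.2  -0.   35.1] rot [1.8e+02 1.0e-01 3.4e+00] F [-4.8 -0.2  2.9] w 50.3
(775.5, ((542.8271484375, 130.39675903320312), (34.81013107299805, 78.18590545654297), 3.397749900817871), (np.float64(263.25619834710744), np.float64(251.96694214876032))) [15.33318961  2.98473572  0.        ]
 t19.6 board [-99.5 -59.8 159.3] rot [-180.     0.     3.4] F [-0.3  0.8 -0.3] w 49.9
```

View pics/crop2.png

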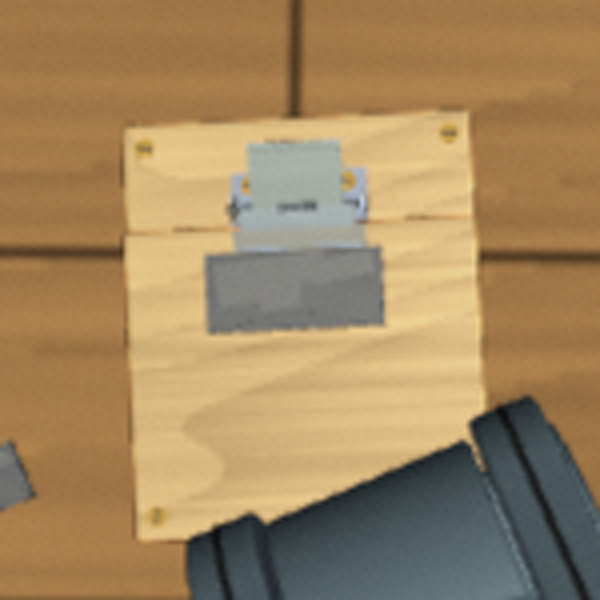

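The slate is square against the shut jaw and about 2 mm off the clip's centre towards +y: the slate spans crop columns 205–385 and the jaw 233–367. Now I'll press the tab and push.

Run:
```python
from m import *
O=8.1; y=1.0
move_gripper(.064)
move_to(bw(26,y,90),[180,0,BY+90]); st('above')
move_straight(bw(26,y,50),None,.15)
for t in(36,32,29.5,28,27.2): move_straight(bw(26,y,t+O),None,.04); s=st('tip %.1f'%t)
print(np.round(s['moment'],2))
snap('scene','scene3')
p=np.load('pics/scene3.npz')['p']; u,v=map(int,proj('scene',bw(40,0,30))); print(u,v)
cv2.imwrite('pics/crop3.png',cv2.resize(p[v-60:v+40,u-60:u+60],None,fx=6,fy=6,interpolation=cv2.INTER_CUBIC)[...,::-1])
```

```text
above t21.0 board [25.6  0.8 90. ] rot [-180.     0.    93.3] F [ 0.5 -0.6 -0.3] w 63.8
tip 36.0 t21.7 board [26.2  1.  44.4] rot [180.    0.   93.4] F [-0.6 -0.6  0.5] w 64.1
tip 32.0 t21.9 board [26.9  1.3 40.6] rot [179.9  -0.   93.4] F [1.2 0.3 2.9] w 64.2
tip 29.5 t22.2 board [27.7  1.2 38.4] rot [179.8  -0.   93.4] F [ 2.9 -0.8  4.9] w 63.6
tip 28.0 t22.4 board [28.   1.3 37.1] rot [179.8  -0.   93.4] F [ 2.9 -0.1  5.7] w 64.1
tip 27.2 t22.7 board [28.2  1.3 36.5] rot [179.8  -0.   93.4] F [ 3.1 -0.6  6.5] w 63.7
[-0.07 -0.88  0.01]
349 223
```

View pics/crop3.png

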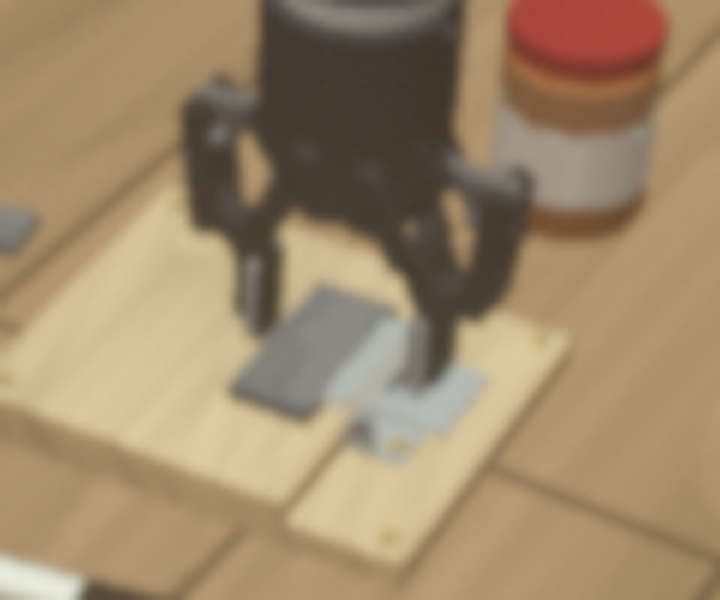

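The crop shows the tab held down, the jaw standing open, the slate in front of it, and the other finger behind the slate's edge. I'll go a bit lower and push.

Run:
```python
from m import *
O=8.1; y=1.0
for c,t in((26,25.5),(30,25),(34,24.5),(37,24),(39,24)): move_straight(bw(c,y,t+O),None,.04); s=st('%s'%c)
print(np.round(s['moment'],2))
f0=s['force'][0]
while c<47:
    c+=1; move_straight(bw(c,y,24+O),None,.03); s=st('%s'%c)
    if s['force'][0]<min(f0,0)-3: break
    if wb(s['eef_pos'])[0]>44: break
snap('scene','scene4')
p=np.load('pics/scene4.npz')['p']; u,v=349,223
cv2.imwrite('pics/crop4.png',cv2.resize(p[v-60:v+40,u-60:u+60],None,fx=6,fy=6,interpolation=cv2.INTER_CUBIC)[...,::-1])
```

```text
26 t23.0 board [28.3  1.3 35.1] rot [179.7  -0.   93.4] F [ 1.9 -1.2 10.2] w 64.0
30 t23.2 board [30.4  1.3 34. ] rot [180.   -0.   93.4] F [-1.6 -0.8  9.8] w 63.9
34 t23.5 board [33.7  1.3 33.1] rot [-180.     0.    93.4] F [-1.5  0.1  7.6] w 63.9
37 t23.7 board [36.5  1.3 32.4] rot [-179.9    0.    93.4] F [-2.5 -0.1  7.4] w 63.9
39 t24.0 board [38.3  1.3 32.3] rot [-179.9    0.    93.4] F [-2.8 -0.1  5.2] w 64.0
[-0.03  0.32 -0.02]
40 t24.2 board [39.   1.3 32.2] rot [-179.9    0.    93.5] F [-3.5 -0.6  6.3] w 63.9
41 t24.5 board [39.9  1.2 32.1] rot [-179.9    0.    93.4] F [-3.5 -0.3  5.9] w 64.0
42 t24.7 board [40.9  1.3 32.1] rot [-179.9    0.    93.5] F [-2.9 -0.9  5.1] w 64.2
43 t25.0 board [41.9  1.2 32. ] rot [-179.9    0.    93.4] F [-2.4  0.2  5.3] w 64.2
44 t25.2 board [42.1  1.2 32. ] rot [-179.8    0.    93.5] F [-5.5 -0.5  6.4] w 64.2
45 t25.5 board [42.2  1.2 31.8] rot [-1.797e+02  1.000e-01  9.350e+01] F [-6.9 -0.5  9.2] w 63.9
```

View pics/crop4.png

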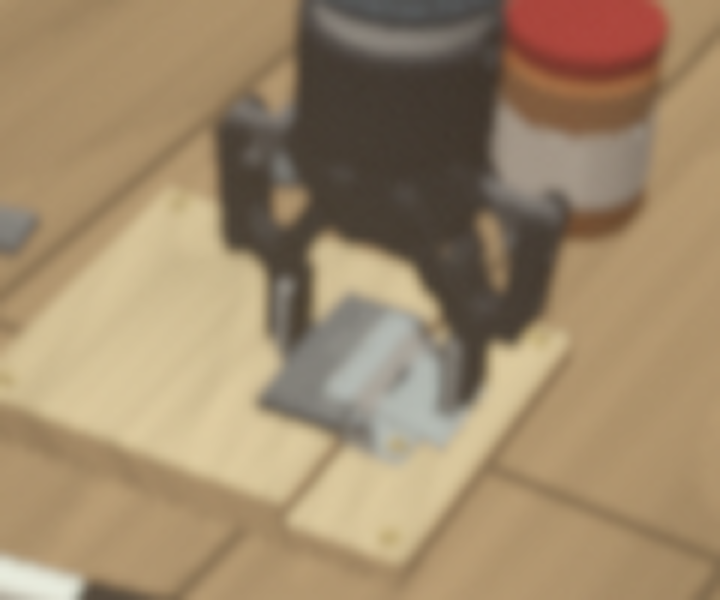

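It stopped hard at the predicted home position. Now I'll ease off, lift, retreat and check.

Run:
```python
from m import *
O=8.1; y=1.0
move_straight(bw(41,y,24+O),None,.03); st('ease')
for t in(27,30,34,40): move_straight(bw(41,y,t+O),None,.03); st('lift')
move_straight(bw(41,y,110),None,.15)
move_to(bw(-100,-60,160),[180,0,BY]); st()
p,d=snap('top','top5'); q,_=snap('scene','scene5')
for o in slate(p): print(o, wb([o[1][0][0]/1000,o[1][0][1]/1000,0]))
a=cv2.resize(p[200:290,215:315],None,fx=4,fy=5,interpolation=cv2.INTER_CUBIC)
a=cv2.resize(p[205:285,220:320],(400,320),interpolation=cv2.INTER_CUBIC); b=cv2.resize(q[193:257,305:385],(400,320),interpolation=cv2.INTER_CUBIC)
cv2.imwrite('pics/crop5.png',np.hstack([a,b])[...,::-1])
```

```text
ease t25.8 board [41.4  1.2 32.5] rot [180.   -0.   93.4] F [0.1 1.1 4.9] w 63.8
lift t26.1 board [41.4  1.2 35.4] rot [180.   -0.   93.4] F [1.7 1.5 3.9] w 64.2
lift t26.3 board [40.4  0.6 37.8] rot [-179.9    0.    93.4] F [ 0.2 -0.   1.2] w 63.9
lift t26.6 board [40.7  0.8 42. ] rot [-180.     0.    93.4] F [-0.2 -0.5 -0.3] w 63.8
lift t26.9 board [41.2  1.  48.4] rot [180.   -0.   93.4] F [ 0.7  0.3 -0.9] w 63.9
 t28.7 board [-99.8 -59.7 159.6] rot [-180.     0.     3.5] F [ 0.3 -0.1 -0.6] w 64.2
(541.5, ((554.5477294921875, 131.0414276123047), (34.199520111083984, 78.45882415771484), 3.336719274520874), (np.float64(263.2406015037594), np.float64(246.18796992481202))) [27.07134476  2.92701832  0.        ]
```

View pics/crop5.png

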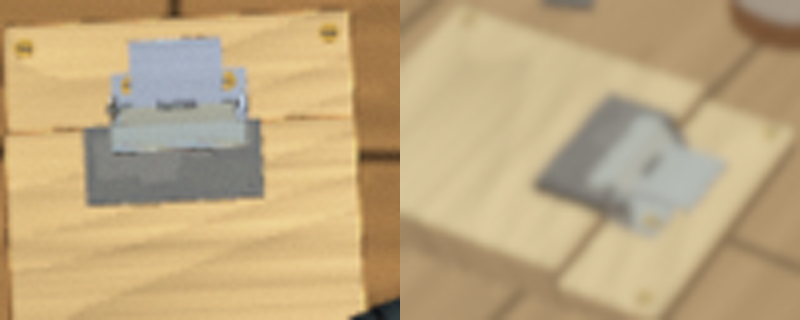

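Run:
```python
from m import *
a=np.load('pics/top0.npz')['p'].astype(int); b=np.load('pics/top5.npz')['p'].astype(int)
d=np.abs(a-b).max(2)>40
for n,(r0,r1,c0,c1) in dict(jar=(210,265,125,190),marker=(230,310,338,368),eraser=(210,285,380,430)).items(): print(n,int(d[r0:r1,c0:c1].sum()))
job_done()
```

```text
jar 0
marker 3
eraser 0
the job is handed in; nothing more can be done
```

The slate is clamped under the spring clip, and I handed the job in at about 29 s. It was never gripped or lifted.

- **Squaring up:** I pushed the slate square with two open fingertips, nudged it sideways to the clip's centre line, then pushed it up to the shut jaw.
- **Clamping:** One fingertip held the tab down with the jaw visibly open, while the other pushed the slate under it. It stopped dead within about 0.5 mm of the predicted home position, with about 4 N of extra push. I then eased back, lifted so the clip closed, and moved clear.

**Last checks:**
- **Position:** the top camera puts the slate's centre at board x 27.1 mm, where home is 27. Its yaw is within 0.1° of the board's.
- **Centring:** the slate sits about 2–3 mm towards +y of the clip's centre.
- **Clip:** the pictures show the jaw resting on the slate.
- **Other things:** before-and-after pictures show no change at the jar or the eraser. Three pixels differ near the marker, which I took as image noise.

**Less certain:**
- **Flush fit:** I judged this from the push force and the camera position, which is good to about 1 mm. I did not check the edge against the stop directly. Measured slate travel from jaw to stop was about 12 mm, against roughly 12.5 mm expected, which is within that error.
- **Clip angle:** I did not measure it while the tab was held. I judged the jaw clear from the picture and from the slate sliding in freely.

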